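# Stack the workshop cups in colour order on two coasters

### The job

The scent workshop is over, so put the five stacking cups away in two upright stacks: in the middle of the round white marble coaster the green cup, the blue one on it and the lilac one on top; in the middle of the square dark slate coaster the terracotta cup with the yellow one on top. Each upper cup's foot must sit fully home in the rim of the cup below. Set the cups down gently without dropping them, leave the dropper bottles standing where they are, and let go of everything.

Things in the scene. Friction and masses are not known exactly. Their poses are not given: they have to be found in the camera images.
- cup_green: green glazed handleless stacking cup, 60 mm high (all sizes in mm), loose, about 130 g, standing upright open end up. All five have one shape: round foot 45 in diameter, 12 tall, bevelled; above it a straight round body 58 in diameter up to the rim; wall 3.5, mouth 51 inside, 43 deep. Origin: centre of the foot's underside; z up along the axis; yaw has no meaning.
- cup_blue: blue glazed handleless stacking cup, 60 mm high (all sizes in mm), loose, about 130 g, standing upright open end up. Same shape, size and origin as the green cup. Any cup's foot drops into another's mouth with 3 of play all round until its shoulder rests on the rim, its origin then 48 above the lower one's.
- cup_lilac: lilac (pale purple) glazed handleless stacking cup, 60 mm high (all sizes in mm), loose, about 130 g, standing upright open end up. Same shape, size and origin as the green cup.
- cup_terracotta: terracotta (reddish brown) glazed handleless stacking cup, 60 mm high (all sizes in mm), loose, about 130 g, standing upright open end up. Same shape, size and origin as the green cup.
- cup_yellow: bright yellow glazed handleless stacking cup, 60 mm high (all sizes in mm), loose, about 130 g, standing upright open end up. Same shape, size and origin as the green cup.
- mat_marble: round white marble coaster, 100 mm in diameter, 8 mm thick, fixed flat on the table. Origin: centre of its underside, on the table; its top is 8 mm above. z up.
- mat_slate: square dark grey slate coaster, 100 x 100 mm, 8 mm thick, fixed flat on the table. Origin: centre of its underside, on the table; its top is 8 mm above. z up; x and y along its sides.
- bottle_amber: brown (amber) dropper bottle with black cap and dropper, a bystander to be left alone: 34 mm in diameter, 96 mm tall, paper label, loose, about 90 g, standing upright. Origin: centre of its underside; z up.
- bottle_black: black dropper bottle with black cap and dropper, a bystander to be left alone: 34 mm in diameter, 96 mm tall, paper label, loose, about 90 g, standing upright. Origin: centre of its underside; z up.
- bottle_white_cap: brown (amber) dropper bottle with white cap and white dropper, a bystander to be left alone: 34 mm in diameter, 96 mm tall, paper label, loose, about 90 g, standing upright. Origin: centre of its underside; z up.

How it is judged (in metres and radians):
At the end, for the whole second after the job is handed in: Green cup on the marble, terracotta on the slate, each within 15 mm of the coaster's centre; blue seated in green, lilac in blue, yellow in terracotta (axes within 6 mm, origin 44 to 51.5 mm above the lower one's); all cups within 0.06 rad of upright, at rest (horizontal distance between cup_green and mat_marble below 0.015 m and z of cup_green in the frame of mat_marble between 0.004 and 0.012 m and horizontal distance between cup_terracotta and mat_slate below 0.015 m and z of cup_terracotta in the frame of mat_slate between 0.004 and 0.012 m and horizontal distance between cup_blue and cup_green below 0.006 m and z of cup_blue in the frame of cup_green between 0.044 and 0.0515 m and horizontal distance between cup_lilac and cup_blue below 0.006 m and z of cup_lilac in the frame of cup_blue between 0.044 and 0.0515 m and horizontal distance between cup_yellow and cup_terracotta below 0.006 m and z of cup_yellow in the frame of cup_terracotta between 0.044 and 0.0515 m and angle between each of cup_green, cup_blue, cup_lilac, cup_terracotta, cup_yellow's own z axis and vertical below 0.06 rad and linear speed of each of cup_green, cup_blue, cup_lilac, cup_terracotta, cup_yellow below 0.02 m/s); the robot touches nothing.
It fails at once if a cup is dropped or thrown (falls free faster than 0.7 m/s, as after a drop of 25 mm, with the fingers not touching it) ((linear speed of cup_green above 0.7 m/s and contact force between cup_green and the fingers below 0.01 N) or (linear speed of cup_blue above 0.7 m/s and contact force between cup_blue and the fingers below 0.01 N) or (linear speed of cup_lilac above 0.7 m/s and contact force between cup_lilac and the fingers below 0.01 N) or (linear speed of cup_terracotta above 0.7 m/s and contact force between cup_terracotta and the fingers below 0.01 N) or (linear speed of cup_yellow above 0.7 m/s and contact force between cup_yellow and the fingers below 0.01 N)).
It fails at once if a dropper bottle is moved more than 30 mm or tipped over (distance of any of bottle_amber, bottle_black, bottle_white_cap from where it was at the start of the episode above 0.03 m or angle between any of bottle_amber, bottle_black, bottle_white_cap's own z axis and vertical above 0.4 rad).
It also fails if it takes over 141 s, if anything falls off the work surface, if the arm or the gripper's body presses on something with over 40 N, if the wrist force passes 120 N, or if a joint passes its speed limit or range.

### The arm

A 6-joint arm with a two-finger parallel gripper is mounted at the origin on the work surface. World frame = base frame: x ahead of the robot, y to its left, z up, the work surface at z = 0. Lengths are in mm, angles in rad, forces in N, time in s.
With the tool pointing down it reaches from about 300 to 850 mm from the base axis. Payload 5.4 kg.
Tool frame: the origin (TCP) lies at the very end of the fingers, on their centre line; the grasp point (between the pads) lies 19 mm behind it (robot.hold_point_z is the distance from the TCP to the grasp point, in mm); z points along the fingers, x is the direction in which the jaws open and shut, and the axes are right-handed (so a half turn about z gives the same grasp; the last joint's range is limited). The gripper opens to 85 mm and grips with 20 to 120 N. Pads are 22 mm wide; open, the fingers measure 114 mm over their backs; the gripper's body (76 mm by 85 mm) begins 54 mm behind the grasp point. The pads swing forward as they close: fully open they stand 13 mm farther back than shut.
Start: joints at [0.986, 0.158, 1.597, -0, 1.386, -0.21], TCP at [210.508, 535.063, 231.299] pointing down, gripper open.
Joint ranges: [-2.91, 2.91], [-0.94, 2.29], [0.18, 2.7], [-1.29, 4.43], [0.17, 2.64], [-3, 3]. Speed limits (rad/s): [2.57, 2.57, 3.14, 3.14, 3.14, 3.14].

### API

Orientations are given as a 3x3 rotation matrix whose columns are the frame's x, y, z axes.
In Python, from bench import readout, get_image, camera_model, finish_job, robot gives the robot as it stands.
- The arm moves only by the tool play_rows, never from a script. Its arguments are lists of equal length, an entry for each row: "travel": the shift along the world's x, y, z in units of 50 mm (1.0 is 50 mm), a list of three; "roll": the turn about the world's z in units of 5 degrees (1.0 is 5 degrees); "fingers": the finger opening in mm, from 0 to 85.4. In form: {"travel": [[dx, dy, dz], ...], "roll": [roll, ...], "fingers": [fingers, ...]}. A call has 1 to 20 rows; each row shifts and turns the commanded pose from where the row before left it; what a row does not reach is not made up. A row lasts 1/10 s, in which the tool goes at most 50 mm and 8.59 degrees, less where a joint would pass 70% of its speed; a pose out of reach is approached as far as the arm can. A call is refused whole if a number of a shift passes 1 or a number of a turn 1, either way. A call with a gripper value outside its range is refused whole. The fingers move at their own pace and stop on an object; "newtons" is the grip in N (left out, the last holds). Time passes only in rows, so rows that do not move let the fingers close. It gives the time, the measured TCP pose, the force and the opening at its end, in the units of the state.
- readout.state(): the state, without advancing time (a new reading comes with each control period).
- get_image(name): name is "side" or "top"; returns the picture (400x640x3 uint8, blue, green, red); there is no depth.
- camera_model(name): a dict with "K" (3x3 intrinsics, pixels), "T" (4x4, takes a point from camera to world coordinates). Camera axes: x right, y down, z forward; pixel columns grow to the right and rows downward; lengths in mm; the calibration is good to about 2 mm. A picture is of the moment at which its call begins. camera_model takes no time and is no camera call.
- finish_job(): hands the job in, once; it reports no verdict.
The state is a dict: "time_s": time; "q": joint angles; "joint_velocities": joint speeds; "joint_efforts": joint torques, N m; "tool_pos": TCP position; "ee_rot": TCP orientation; "ft_force": force on the tool from outside, world axes, zero at the start; "ft_torque": the same for the moment, N m; "gripper_width": finger opening in mm.
Only numpy, scipy, OpenCV 4.12 (cv2) and the standard library are available. Lean on these libraries where they do the work, as an engineer would, in place of code of your own. Each camera call takes 0.05 s, during which the arm holds its last target. There are 200 camera calls.

## Working session

There is one attempt and no reset: what is moved stays moved. The work goes in short steps, Python scripts to look and compute and a tool call to move; the robot and the scene stay as the last step left them, time stands still between calls to the robot, and variables do not carry over. Pictures are saved under pics/ and viewed, about 12 in all and at most 16, crops included, and the job is handed in when it is done.

Besides the shell and the picture viewer there is one more tool, called after "Request:" by a JSON object that holds its "op" and its "data". play_rows: Moves the arm, as the interface text tells. Its arguments: {"type":"object","properties":{"travel":{"type":"array"},"roll":{"type":"array"},"fingers":{"type":"array"},"newtons":{"type":"number"}},"required":["travel","roll","fingers"]}

```bash
ls; mkdir -p pics
python3 - <<'E'
from bench import *
import cv2
for n in("top","side"):
    cv2.imwrite(f"pics/{n}0.png",get_image(n)); m=camera_model(n); print(n,m["K"],m["T"])
s=readout.state(); print(s)
E
```

```text
pics
top [[367.55547628   0.         321.62463038]
 [  0.         367.55547628 200.60555477]
 [  0.           0.           1.        ]] [[ 2.45621181e-02 -9.98031796e-01  5.76995382e-02  4.99350378e+02]
 [-9.99649155e-01 -2.50922941e-02 -8.48198661e-03  1.02795601e+01]
 [ 9.91310611e-03 -5.74709590e-02 -9.98297961e-01  8.41249677e+02]
 [ 0.00000000e+00  0.00000000e+00  0.00000000e+00  1.00000000e+00]]
side [[372.30717698   0.         317.0260087 ]
 [  0.         372.30717698 204.6021806 ]
 [  0.           0.           1.        ]] [[ 8.28487371e-01 -4.48436433e-01  3.35430233e-01  2.60142612e+02]
 [-5.59797804e-01 -6.46777999e-01  5.17981312e-01 -4.73990294e+02]
 [-1.53327972e-02 -6.16914083e-01 -7.86881134e-01  7.25915220e+02]
 [ 0.00000000e+00  0.00000000e+00  0.00000000e+00  1.00000000e+00]]
{'time_s': 0.1, 'q': array([ 9.85891812e-01,  1.59024881e-01,  1.59810328e+00, -1.65515741e-05,
        1.38618189e+00, -2.10117258e-01]), 'joint_velocities': array([ 0.00202953, -0.00016838, -0.00321255,  0.00148063,  0.0013582 ,
       -0.00129339]), 'joint_efforts': array([-8.36371128e-04, -3.96986246e+01, -3.32340431e+01, -2.28270178e-04,
        4.14944458e-03,  1.98298449e-05]), 'tool_pos': array([210.22357882, 534.61597921, 230.39503476]), 'ee_rot': array([[ 3.66070935e-01,  9.30586480e-01, -9.34639080e-04],
       [ 9.30585428e-01, -3.66071968e-01, -1.44088208e-03],
       [-1.68301055e-03, -3.42296457e-04, -9.99998525e-01]]), 'ft_force': array([ 1.20313487, -0.33994552,  0.21395594]), 'ft_torque': array([ 0.0497887 , -0.02659711,  0.00862306]), 'gripper_width': 85.41669971873942}
```

View pics/top0.png

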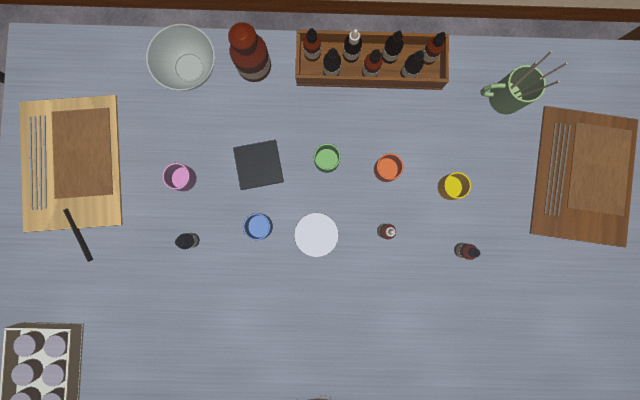

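View pics/side0.png

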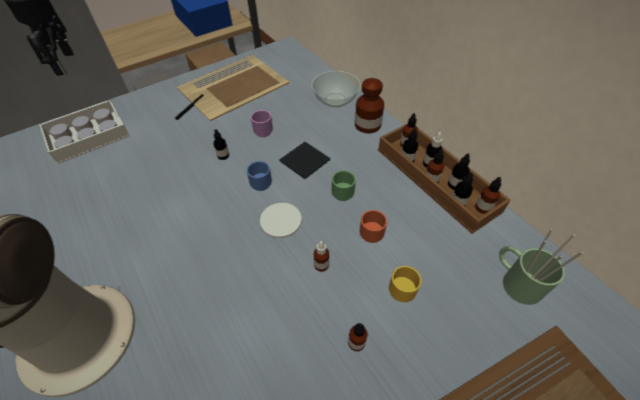

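Top view: cups at about lilac (178,176), blue (258,226), green (327,157), terracotta (389,167), yellow (456,185). Slate is at (258,165) and marble at (316,235). The bottles stand at (187,241), (388,231) and (468,251). The side view agrees. I'll localise them by matching silhouettes in both cameras.

```bash
cat > h.py <<'E'
from bench import *
import cv2, numpy as np
from scipy.optimize import least_squares
H={"green":(45,75,70),"blue":(105,122,90),"lilac":(135,165,50),"terracotta":(3,12,140),"yellow":(22,33,130)}
def proj(n,P):
    m=camera_model(n); T=np.linalg.inv(m["T"]); c=np.asarray(P)@T[:3,:3].T+T[:3,3]
    p=c@m["K"].T; return p[:,:2]/p[:,2:]
def cyl(x,y,secs):
    a=np.linspace(0,2*np.pi,48,endpoint=False)
    return np.vstack([np.c_[x+r*np.cos(a),y+r*np.sin(a),0*a+z] for r,z in secs])
CUP=lambda z0:[(21,z0),(22.5,z0+2),(22.5,z0+12),(29,z0+12),(29,z0+60)]
def cen(h):
    m=cv2.moments(h.astype(np.float32)); return np.array([m["m10"],m["m01"]])/m["m00"],m["m00"]
def silh(n,x,y,secs): return cen(cv2.convexHull(proj(n,cyl(x,y,secs)).astype(np.float32)))
def ground(n,uv,z=0):
    m=camera_model(n); d=m["T"][:3,:3]@np.linalg.solve(m["K"],[*uv,1]); o=m["T"][:3,3]; return (o+d*(z-o[2])/d[2])[:2]
def blob(mask,near):
    k,l,s,c=cv2.connectedComponentsWithStats(mask.astype(np.uint8))
    ok=[i for i in range(1,k) if s[i,4]>60 and np.hypot(*(c[i]-near))<40]
    if not ok: return None
    i=min(ok,key=lambda i:np.hypot(*(c[i]-near)))
    cs=cv2.findContours((l==i).astype(np.uint8),0,1)[0]
    h=cv2.convexHull(max(cs,key=cv2.contourArea)); return cen(h)
def hue(im,k):
    v=cv2.cvtColor(im,cv2.COLOR_BGR2HSV); a,b,s=H[k]
    m=((v[...,0]>=a)&(v[...,0]<=b)&(v[...,1]>=s)).astype(np.uint8)
    return m
def locate(meas,secs,x0):
    f=lambda p:np.concatenate([silh(n,*p,secs)[0]-c for n,c in meas.items()])
    r=least_squares(f,x0); return r.x,r.fun
E
python3 - <<'E'
from h import *
T=cv2.imread("pics/top0.png");S=cv2.imread("pics/side0.png")
near={"green":((327,157),(343,186)),"blue":((258,226),(260,176)),"lilac":((178,176),(262,124)),"terracotta":((389,167),(373,226)),"yellow":((456,185),(405,284))}
for k,(a,b) in near.items():
    me={}; ar=[]
    for n,im,p in(("top",T,a),("side",S,b)):
        r=blob(hue(im,k),p)
        if r: me[n]=r[0]; ar.append(r[1])
    x,f=locate(me,CUP(0),ground("top",a))
    print(k,x.round(1),"res",f.round(1),"area",np.round(ar),[round(silh(n,*x,CUP(0))[1]) for n in me], locate({'top':me['top']},CUP(0),x)[0].round(1))
for k,a,b,secs in(("amber",(468,251),(358,340),0),("black",(187,241),(221,148),0),("white",(388,231),(321,258),0)):
    print(k,ground("side",b,35).round(),ground("top",a,60).round())
g=lambda im:cv2.cvtColor(im,cv2.COLOR_BGR2HSV)
hs=g(T);hS=g(S)
for nm,f,a,b in(("marble",lambda v:(v[...,2]>190)&(v[...,1]<40),(316,235),(281,220)),("slate",lambda v:v[...,2]<75,(258,165),(305,160))):
    for n,v,p in(("top",hs,a),("side",hS,b)):
        r=blob(f(v),p); print(nm,n,r and (r[0],r[1],ground(n,r[0],7).round(1)), v[p[1],p[0]])
cv2.imwrite("pics/c.png",cv2.resize(T[120:270,160:490],None,fx=2.4,fy=2.4,interpolation=2))
E
```

```text
green [642.2  -6.7] res [0.7 0.2 0.6 0.2] area [514. 512.] [639, 642] [642.9  -6.7]
blue [487.  142.5] res [ 0.1 -0.1 -0.1 -0.1] area [554. 512.] [656, 619] [486.7 142.7]
lilac [590.5 317.4] res [-0.  -0.2 -0.2  0.1] area [694. 414.] [778, 499] [590.1 317.4]
terracotta [ 623.1 -142.6] res [-0.5  0.8  0.6  0.3] area [508. 630.] [676, 756] [ 624.9 -143.7]
yellow [ 590.8 -287.7] res [-2.5 -1.6  0.8  3. ] area [529. 593.] [758, 944] [ 587.5 -293.3]
amber [ 440. -323.] [ 445. -309.]
black [451. 289.] [452. 285.]
white [ 481. -143.] [ 483. -139.]
marble top (array([315.92912934, 234.53216173]), 1451.0, array([470.4,  14.2])) [110  14 218]
marble side None [ 39  22 186]
slate top (array([254.84990177, 159.60275049]), 1272.5, array([637.5, 158. ])) [115  20  77]
slate side (array([304.4715656 , 159.82305584]), 973.0, array([625. , 146.5])) [90 23 34]
```

View pics/c.png

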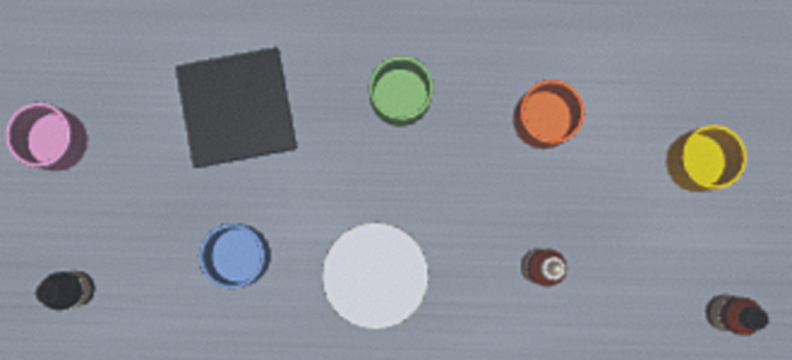

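Run:
```python
from h import *
f=lambda u,v:((u+.5)/2.4-.5+160,(v+.5)/2.4-.5+120)
for k,p,z in(("lilac",(39.5,134.5),60),("blue",(235,255.5),60),("green",(401.5,88),60),("terr",(552,112.5),60),("yellow",(715.5,157),60),("marble",(375.5,275.5),8),("slate",(236,107),8),("s1",(176,66),8),("s2",(278,47),8),("s3",(297,148),8),("s4",(193,168),8)):
    print(k,ground("top",f(*p),z).round(1))
S=cv2.imread("pics/side0.png")
cv2.imwrite("pics/d.png",cv2.resize(S[100:310,240:440],None,fx=2.8,fy=2.8,interpolation=2))
```

```text
lilac [589.7 314.6]
blue [486.9 137.8]
green [639.8  -5.5]
terr [ 621.2 -140.5]
yellow [ 585.  -287.3]
marble [470.5  13.6]
slate [626.8 150.2]
s1 [664.6 208.5]
s2 [685.5 112.2]
s3 [589.1  91.1]
s4 [567.6 188.7]
```

View pics/d.png

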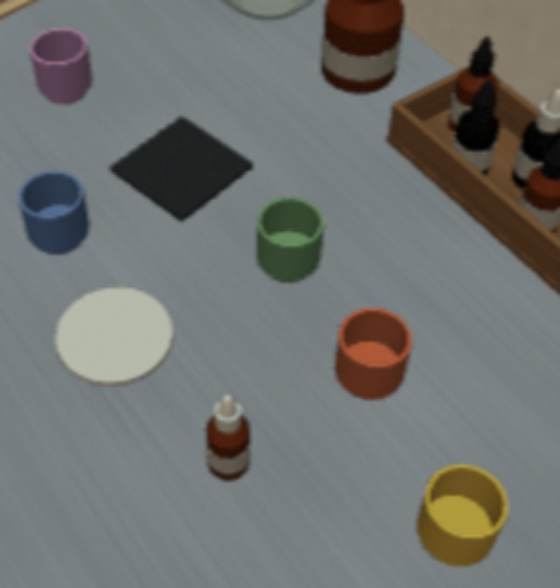

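Run:
```python
from h import *
f=lambda u,v:((u+.5)/2.8-.5+240,(v+.5)/2.8-.5+100)
for k,p,z in(("lilac",(60.5,53),60),("blue",(54,197.5),60),("green",(290,225.5),60),("terr",(374.5,337.5),60),("yellow",(465.5,496.5),60),("marble",(114,335),8),("slate",(182,167.5),8)):
    print(k,ground("side",f(*p),z).round(1))
```

```text
lilac [586.8 305.1]
blue [486.8 134.7]
green [637.1 -10. ]
terr [ 621.4 -142.2]
yellow [ 586.4 -284.9]
marble [469.5  11.4]
slate [625.6 146.3]
```

Request:
{"op": "play_rows", "data": {"travel": [[0.5, -0.6, 0], [0.5, -0.65, 0], [0.5, -0.65, 0], [0.5, -0.65, 0], [0.5, -0.65, 0], [0.5, -0.65, 0], [0.5, -0.65, 0], [0.5, -0.65, 0], [0.5, -0.65, 0], [0.5, -0.65, 0], [0.5, -0.65, 0], [0.5, -0.65, 0], [0.5, -0.65, 0], [0.5, -0.65, 0], [0.5, -0.65, 0], [0.5, -0.65, 0], [0.5, -0.5, 0], [0.1, 0, 0], [0, 0, 0], [0, 0, 0]], "roll": [1, 1, 1, 1, 0.3, 0, 0, 0, 0, 0, 0, 0, 0, 0, 0, 0, 0, 0, 0, 0], "fingers": [85, 85, 85, 85, 85, 85, 85, 85, 85, 85, 85, 85, 85, 85, 85, 85, 85, 85, 85, 85], "newtons": 30}}

```text
time_s: 2.1
tool_pos: [639.8, -6.5, 230.8]
ee_rot: [[-0.001, 1.0, -0.001], [1.0, 0.001, 0.001], [0.001, -0.001, -1.0]]
ft_force: [-0.1, 0.0, 0.1]
gripper_width: 84.8
```

Request:
{"op": "play_rows", "data": {"travel": [[0, 0, -0.6], [0, 0, -0.7], [0, 0, -0.7], [0, 0, -0.7], [0, 0, -0.6], [0, 0, -0.4], [0, 0, -0.3], [0, 0, -0.2], [0, 0, 0], [0, 0, 0], [0, 0, 0], [0, 0, 0], [0, 0, 0], [0, 0, 0], [0, 0, 0], [0, 0, 0], [0, 0, 0], [0, 0, 0]], "roll": [0, 0, 0, 0, 0, 0, 0, 0, 0, 0, 0, 0, 0, 0, 0, 0, 0, 0], "fingers": [85, 85, 85, 85, 85, 85, 85, 85, 85, 75, 70, 66, 63, 60, 56, 52, 50, 50]}}

```text
time_s: 3.9
tool_pos: [641.2, -7.4, 22.2]
ee_rot: [[-0.0, 1.0, 0.001], [1.0, 0.0, -0.0], [-0.0, 0.001, -1.0]]
ft_force: [-0.4, 2.4, 4.0]
gripper_width: 57.3
```

Request:
{"op": "play_rows", "data": {"travel": [[0, 0, 0], [0, 0, 0], [0, 0, 0], [0, 0, 0], [0, 0, 0], [0, 0, 0], [0, 0, 0], [0, 0, 0], [0, 0, 0], [0, 0, 0]], "roll": [0, 0, 0, 0, 0, -1, -1, -1, -1, -1], "fingers": [65, 75, 85, 85, 85, 85, 85, 85, 85, 85]}}

```text
time_s: 4.9
tool_pos: [640.4, -7.5, 21.2]
ee_rot: [[0.425, 0.905, -0.0], [0.905, -0.425, -0.0], [-0.0, -0.0, -1.0]]
ft_force: [0.8, 0.6, -0.1]
gripper_width: 85.0
```

Request:
{"op": "play_rows", "data": {"travel": [[0, 0, 0], [0, 0, 0], [0, 0, 0], [0, 0, 0], [0, 0, 0], [0, 0, 0], [0, 0, 0], [0, 0, 0], [0, 0, 0], [0, 0, 0], [0, 0, 0], [0, 0, 0], [0, 0, 0], [0, 0, 0], [0, 0, 0], [0, 0, 0], [0, 0, 0], [0, 0, 0], [0, 0, 0], [0, 0, 0]], "roll": [-1, -1, -1, -1, -1, -1, -1, -1, -1, -1, -1, -1, -1, 0, 0, 0, 0, 0, 0, 0], "fingers": [85, 85, 85, 85, 85, 85, 85, 85, 85, 85, 85, 85, 85, 75, 68, 64, 60, 56, 52, 50]}}

```text
time_s: 6.9
tool_pos: [640.7, -7.5, 21.6]
ee_rot: [[1.0, 0.001, 0.0], [0.001, -1.0, -0.0], [0.0, 0.0, -1.0]]
ft_force: [-0.6, -0.1, 1.6]
gripper_width: 58.2
```

Request:
{"op": "play_rows", "data": {"travel": [[0, 0, 0], [0, 0, 0], [0, 0, 0.3], [0, 0, 0.5], [0, 0, 0.5], [0, 0, 0.3], [-0.4, 0, 0], [-0.4, 0, 0], [-0.4, 0, 0], [-0.4, 0, 0], [-0.4, 0.1, 0], [-0.4, 0.1, 0], [-0.4, 0.1, 0], [-0.4, 0.1, 0], [-0.2, 0, 0], [0, 0, 0], [0, 0, 0]], "roll": [0, 0, 0, 0, 0, 0, 0, 0, 0, 0, 0, 0, 0, 0, 0, 0, 0], "fingers": [50, 50, 50, 50, 50, 50, 50, 50, 50, 50, 50, 50, 50, 50, 50, 50, 50]}}

```text
time_s: 8.6
tool_pos: [471.3, 12.2, 101.7]
ee_rot: [[1.0, 0.0, 0.001], [0.0, -1.0, -0.0], [0.001, 0.0, -1.0]]
ft_force: [0.4, -0.3, -0.5]
gripper_width: 58.2
```

Run:
```python
from h import *
print(readout.state()["tool_pos"])
for n,c in(("top",(260,180)),("side",(200,150))):
    im=get_image(n); 
    cv2.imwrite(f"pics/{n}1.png",im)
a=cv2.resize(cv2.imread("pics/top1.png")[150:290,250:390],None,fx=2.8,fy=2.8,interpolation=2)
b=cv2.resize(cv2.imread("pics/side1.png")[110:250,210:350],None,fx=2.8,fy=2.8,interpolation=2)
cv2.imwrite("pics/e.png",np.hstack([a,b]))
```

```text
[471.29832843  12.23396184 101.71986498]
```

View pics/e.png

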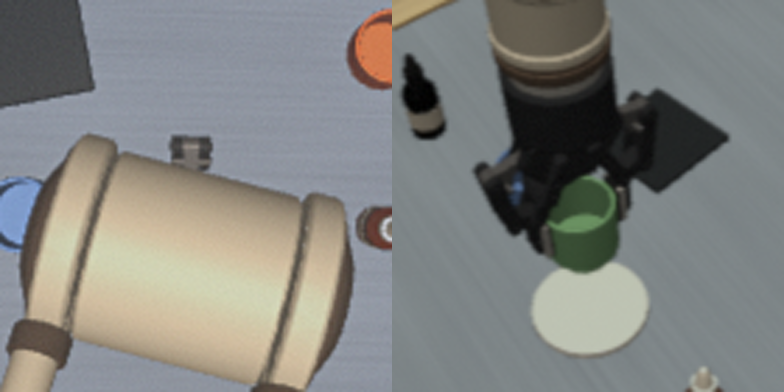

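The side view shows the green cup held upright over the marble. I'm lowering it.

Request:
{"op": "play_rows", "data": {"travel": [[0, 0, -0.3], [0, 0, -0.4], [0, 0, -0.3], [0, 0, -0.2], [0, 0, -0.1], [0, 0, -0.06], [0, 0, -0.04], [0, 0, -0.02], [0, 0, 0], [0, 0, 0]], "roll": [0, 0, 0, 0, 0, 0, 0, 0, 0, 0], "fingers": [50, 50, 50, 50, 50, 50, 50, 50, 50, 50]}}

```text
time_s: 9.7
tool_pos: [470.8, 12.5, 30.7]
ee_rot: [[1.0, 0.0, 0.001], [0.0, -1.0, -0.0], [0.001, 0.0, -1.0]]
ft_force: [-0.2, 0.2, -1.8]
gripper_width: 58.1
```

Request:
{"op": "play_rows", "data": {"travel": [[0, 0, -0.02], [0, 0, -0.02], [0, 0, -0.01], [0, 0, 0], [0, 0, 0]], "roll": [0, 0, 0, 0, 0], "fingers": [50, 50, 50, 50, 50]}}

```text
time_s: 10.2
tool_pos: [470.9, 12.4, 29.5]
ee_rot: [[1.0, 0.001, -0.0], [0.001, -1.0, -0.0], [-0.0, 0.0, -1.0]]
ft_force: [-6.1, 1.1, 14.7]
gripper_width: 57.7
```

Request:
{"op": "play_rows", "data": {"travel": [[0, 0, 0], [0, 0, 0], [0, 0, 0], [0, 0, 0], [0, 0, 0], [0, 0, 0.4], [0, 0, 0.6], [0, 0, 0.6], [0, 0, 0.4], [0.1, 0.5, 0], [0.1, 0.5, 0], [0.1, 0.5, 0], [0, 0.5, 0], [0, 0.4, 0], [0, 0, 0], [0, 0, 0], [0, 0, 0], [0, 0, 0], [0, 0, 0], [0, 0, 0]], "roll": [0, 0, 0, 0, 0, 0, 0, 0, 0, 1, 1, 1, 1, 1, 1, 1, 1, 1, 1, 1], "fingers": [60, 66, 74, 85, 85, 85, 85, 85, 85, 85, 85, 85, 85, 85, 85, 85, 85, 85, 85, 85]}}

```text
time_s: 12.2
tool_pos: [485.4, 132.6, 127.6]
ee_rot: [[0.57, 0.821, -0.0], [0.821, -0.57, -0.0], [-0.0, -0.0, -1.0]]
ft_force: [-0.6, -0.2, -0.0]
gripper_width: 84.7
```

Request:
{"op": "play_rows", "data": {"travel": [[0, 0, 0], [0, 0, 0], [0, 0, 0], [0, 0, 0], [0, 0, 0], [0, 0, 0], [0, 0, 0], [0, 0, 0], [0, 0, 0]], "roll": [1, 1, 1, 1, 1, 1, 1, 0, 0], "fingers": [85, 85, 85, 85, 85, 85, 85, 85, 85]}}

```text
time_s: 13.1
tool_pos: [485.4, 132.5, 127.7]
ee_rot: [[0.002, 1.0, -0.0], [1.0, -0.002, -0.0], [-0.0, -0.0, -1.0]]
ft_force: [-0.1, -0.3, -0.9]
gripper_width: 85.1
```

Run:
```python
from h import *
get=get_image("side")
cv2.imwrite("pics/f.png",cv2.resize(get[110:270,190:390],None,fx=3.5,fy=3.5,interpolation=2))
```

```text
(no output)
```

View pics/f.png

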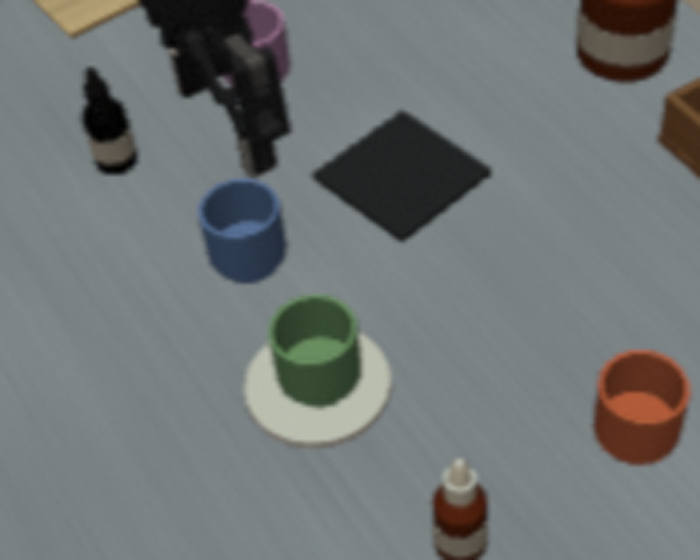

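Green stands upright and centred on the marble: foot at about (318,380), marble at (317,381). Next is blue.

Request:
{"op": "play_rows", "data": {"travel": [[0.03, 0.07, -0.4], [0, 0, -0.6], [0, 0, -0.5], [0, 0, -0.4], [0, 0, -0.2], [0, 0, -0.03], [0, 0, 0], [0, 0, 0], [0, 0, 0], [0, 0, 0], [0, 0, 0], [0, 0, 0], [0, 0, 0], [0, 0, 0], [0, 0, 0], [0, 0, 0], [0, 0, 0], [0, 0, 0], [0, 0, 0], [0, 0, 0]], "roll": [0, 0, 0, 0, 0, 0, 0, 0, 0, 0, 0, 0, 0, 0, 0, 0, 0, -1, -1, -1], "fingers": [85, 85, 85, 85, 85, 85, 75, 68, 64, 60, 56, 52, 50, 60, 70, 85, 85, 85, 85, 85]}}

```text
time_s: 15.15
tool_pos: [486.9, 136.0, 21.2]
ee_rot: [[0.262, 0.965, -0.0], [0.965, -0.262, -0.0], [-0.0, -0.0, -1.0]]
ft_force: [-0.1, -0.4, 1.1]
gripper_width: 84.6
```

Request:
{"op": "play_rows", "data": {"travel": [[0, 0, 0], [0, 0, 0], [0, 0, 0], [0, 0, 0], [0, 0, 0], [0, 0, 0], [0, 0, 0], [0, 0, 0], [0, 0, 0], [0, 0, 0], [0, 0, 0], [0, 0, 0], [0, 0, 0], [0, 0, 0], [0, 0, 0], [0, 0, 0], [0, 0, 0]], "roll": [-1, -1, -1, -1, -1, -1, -1, -1, -1, -1, -1, -1, -1, -1, -1, 0, 0], "fingers": [85, 85, 85, 85, 85, 85, 85, 85, 85, 85, 85, 85, 85, 85, 85, 85, 85]}}

```text
time_s: 16.85
tool_pos: [486.9, 136.0, 21.2]
ee_rot: [[1.0, 0.002, -0.0], [0.002, -1.0, -0.0], [-0.0, 0.0, -1.0]]
ft_force: [-0.3, 0.4, -0.3]
gripper_width: 85.4
```

Request:
{"op": "play_rows", "data": {"travel": [[0, 0, 0], [0, 0, 0], [0, 0, 0], [0, 0, 0], [0, 0, 0], [0, 0, 0], [0, 0, 0], [0, 0, 0], [0, 0, 0], [0, 0, 0.4], [0, 0, 0.6], [0, 0, 0.6], [0, 0, 0.4], [0, 0, 0.2], [0, 0, 0], [0, 0, 0]], "roll": [0, 0, 0, 0, 0, 0, 0, 0, 0, 0, 0, 0, 0, 0, 0, 0], "fingers": [75, 68, 64, 60, 56, 52, 50, 50, 50, 50, 50, 50, 50, 50, 50, 50]}}

```text
time_s: 18.45
tool_pos: [486.2, 136.0, 130.0]
ee_rot: [[1.0, 0.0, -0.002], [0.0, -1.0, -0.0], [-0.002, 0.0, -1.0]]
ft_force: [-0.7, -1.0, -1.0]
gripper_width: 57.6
```

Request:
{"op": "play_rows", "data": {"travel": [[-0.1, -0.4, 0], [-0.1, -0.5, 0], [-0.1, -0.5, 0], [-0.01, -0.5, 0], [0, -0.4, 0], [0, -0.17, 0], [0, 0, -0.3], [0, 0, -0.3], [0, 0, -0.14], [0, 0, 0], [0, 0, 0], [0, 0, 0]], "roll": [0, 0, 0, 0, 0, 0, 0, 0, 0, 0, 0, 0], "fingers": [50, 50, 50, 50, 50, 50, 50, 50, 50, 50, 50, 50]}}

```text
time_s: 19.65
tool_pos: [472.1, 12.6, 95.0]
ee_rot: [[1.0, 0.001, 0.001], [0.001, -1.0, -0.0], [0.001, 0.0, -1.0]]
ft_force: [0.1, -0.8, -1.1]
gripper_width: 57.7
```

Run:
```python
from h import *
print(readout.state()["tool_pos"])
get=get_image("side")
cv2.imwrite("pics/g.png",cv2.resize(get[130:260,210:350],None,fx=4,fy=4,interpolation=2))
```

```text
[472.07191924  12.63854422  94.95231236]
```

View pics/g.png

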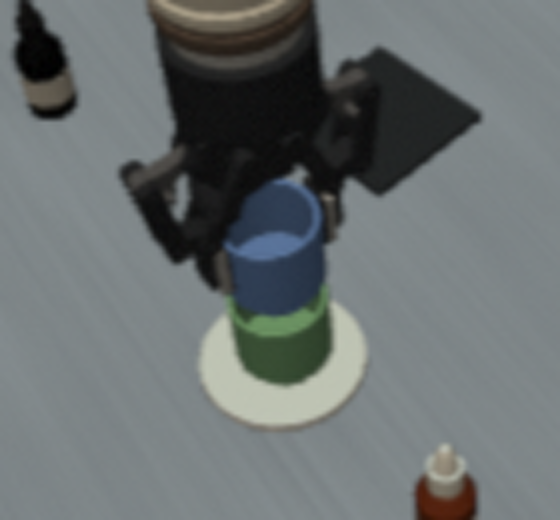

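Blue is held upright and lined up over the green rim, near (280,300). I'm lowering it into the mouth.

Request:
{"op": "play_rows", "data": {"travel": [[-0.02, 0, 0], [0, 0, -0.06], [0, 0, -0.06], [0, 0, -0.06], [0, 0, -0.05], [0, 0, -0.05], [0, 0, -0.03], [0, 0, -0.02], [0, 0, 0], [0, 0, 0]], "roll": [0, 0, 0, 0, 0, 0, 0, 0, 0, 0], "fingers": [50, 50, 50, 50, 50, 50, 50, 50, 50, 50]}}

```text
time_s: 20.7
tool_pos: [470.6, 12.5, 77.9]
ee_rot: [[1.0, 0.0, 0.0], [0.0, -1.0, -0.0], [0.0, 0.0, -1.0]]
ft_force: [-0.5, -0.2, -0.8]
gripper_width: 57.7
```

Request:
{"op": "play_rows", "data": {"travel": [[0, 0, -0.01], [0, 0, -0.01], [0, 0, 0], [0, 0, 0]], "roll": [0, 0, 0, 0], "fingers": [50, 50, 50, 50]}}

```text
time_s: 21.1
tool_pos: [470.7, 12.5, 77.5]
ee_rot: [[1.0, 0.001, 0.0], [0.001, -1.0, -0.0], [0.0, 0.0, -1.0]]
ft_force: [-2.6, 0.5, 4.9]
gripper_width: 57.4
```

Request:
{"op": "play_rows", "data": {"travel": [[0, 0, 0], [0, 0, 0], [0, 0, 0], [0, 0, 0], [0, 0, 0], [0, 0, 0.4], [0, 0, 0.6], [0, 0, 0.6], [0.1, 0.3, 0.2], [0.2, 0.5, 0], [0.2, 0.5, 0], [0.2, 0.5, 0], [0.2, 0.5, 0], [0.2, 0.5, 0], [0.2, 0.5, 0], [0.2, 0.5, 0], [0.2, 0.5, 0], [0.2, 0.5, 0], [0.2, 0.5, 0], [0.2, 0.5, 0]], "roll": [0, 0, 0, 0, 0, 0, 0, 0, 1, 1, 1, 1, 1, 1, 1, 1, 1, 1, 1, 1], "fingers": [60, 66, 74, 85, 85, 85, 85, 85, 85, 85, 85, 85, 85, 85, 85, 85, 85, 85, 85, 85]}}

```text
time_s: 23.1
tool_pos: [585.7, 303.6, 166.5]
ee_rot: [[0.496, 0.868, -0.0], [0.868, -0.496, -0.0], [-0.0, -0.0, -1.0]]
ft_force: [0.9, 0.3, 0.4]
gripper_width: 84.7
```

Request:
{"op": "play_rows", "data": {"travel": [[0.06, 0.19, 0], [0, 0, 0], [0, 0, 0], [0, 0, 0], [0, 0, 0], [0, 0, 0], [0, 0, 0], [0, 0, 0]], "roll": [1, 1, 1, 1, 1, 1, 0, 0], "fingers": [85, 85, 85, 85, 85, 85, 85, 85]}}

```text
time_s: 23.9
tool_pos: [588.4, 312.0, 166.6]
ee_rot: [[0.002, 1.0, -0.0], [1.0, -0.002, -0.0], [-0.0, -0.0, -1.0]]
ft_force: [-1.0, 0.6, -0.1]
gripper_width: 84.9
```

Run:
```python
from h import *
get=get_image("side")
cv2.imwrite("pics/i.png",cv2.resize(get[70:260,180:360],None,fx=3,fy=3,interpolation=2))
```

```text
(no output)
```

View pics/i.png

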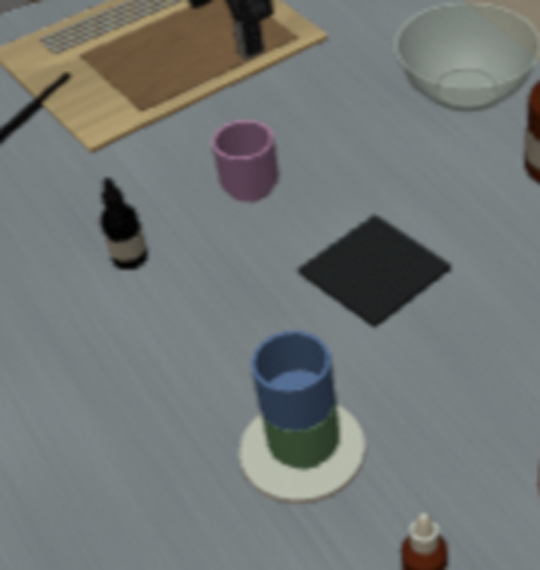

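Blue sits level and flush on green, and lilac is undisturbed. Now lilac.

Request:
{"op": "play_rows", "data": {"travel": [[0.02, 0.04, -0.4], [0, 0, -0.6], [0, 0, -0.6], [0, 0, -0.6], [0, 0, -0.4], [0, 0, -0.2], [0, 0, -0.1], [0, 0, 0], [0, 0, 0], [0, 0, 0], [0, 0, 0], [0, 0, 0], [0, 0, 0], [0, 0, 0], [0, 0, 0]], "roll": [0, 0, 0, 0, 0, 0, 0, 0, 0, 0, 0, 0, 0, 0, 0], "fingers": [85, 85, 85, 85, 85, 85, 85, 80, 75, 70, 66, 62, 58, 54, 50]}}

```text
time_s: 25.45
tool_pos: [590.2, 314.4, 22.8]
ee_rot: [[-0.0, 1.0, 0.002], [1.0, 0.0, 0.001], [0.001, 0.002, -1.0]]
ft_force: [-0.7, 1.1, 5.4]
gripper_width: 56.4
```

Request:
{"op": "play_rows", "data": {"travel": [[0, 0, 0], [0, 0, 0], [0, 0, 0], [0, 0, 0], [0, 0, 0], [0, 0, 0], [0, 0, 0], [0, 0, 0], [0, 0, 0], [0, 0, 0], [0, 0, 0], [0, 0, 0], [0, 0, 0], [0, 0, 0], [0, 0, 0], [0, 0, 0], [0, 0, 0], [0, 0, 0], [0, 0, 0], [0, 0, 0]], "roll": [0, 0, 0, 0, -1, -1, -1, -1, -1, -1, -1, -1, -1, -1, -1, -1, -1, -1, -1, -1], "fingers": [60, 70, 85, 85, 85, 85, 85, 85, 85, 85, 85, 85, 85, 85, 85, 85, 85, 85, 85, 85]}}

```text
time_s: 27.45
tool_pos: [589.3, 313.9, 21.6]
ee_rot: [[0.985, 0.171, -0.0], [0.171, -0.985, -0.0], [-0.0, 0.0, -1.0]]
ft_force: [0.0, 0.9, 0.8]
gripper_width: 85.1
```

Request:
{"op": "play_rows", "data": {"travel": [[0, 0, 0], [0, 0, 0], [0, 0, 0], [0, 0, 0], [0, 0, 0], [0, 0, 0], [0, 0, 0], [0, 0, 0], [0, 0, 0], [0, 0, 0], [0, 0, 0], [0, 0, 0.4], [0, 0, 0.6], [0, 0, 0.6], [0, 0, 0.6], [0, 0, 0.6], [0, 0, 0.2], [0, 0, 0], [0, 0, 0]], "roll": [-1, -1, 0, 0, 0, 0, 0, 0, 0, 0, 0, 0, 0, 0, 0, 0, 0, 0, 0], "fingers": [85, 85, 85, 75, 68, 64, 60, 56, 52, 50, 50, 50, 50, 50, 50, 50, 50, 50, 50]}}

```text
time_s: 29.35
tool_pos: [588.5, 313.7, 169.6]
ee_rot: [[1.0, 0.0, -0.003], [0.0, -1.0, -0.001], [-0.003, 0.001, -1.0]]
ft_force: [0.1, 0.3, -2.5]
gripper_width: 58.2
```

Request:
{"op": "play_rows", "data": {"travel": [[-0.1, -0.2, 0], [-0.2, -0.5, 0], [-0.2, -0.5, 0], [-0.2, -0.5, 0], [-0.2, -0.5, 0], [-0.2, -0.5, 0], [-0.2, -0.5, 0], [-0.2, -0.5, 0], [-0.2, -0.5, 0], [-0.2, -0.5, 0], [-0.2, -0.5, 0], [-0.2, -0.5, 0], [-0.06, -0.3, 0], [0, -0.02, 0], [0, 0, -0.2], [0, 0, -0.2], [0, 0, -0.1], [0, 0, 0], [0, 0, 0], [0, 0, 0]], "roll": [0, 0, 0, 0, 0, 0, 0, 0, 0, 0, 0, 0, 0, 0, 0, 0, 0, 0, 0, 0], "fingers": [50, 50, 50, 50, 50, 50, 50, 50, 50, 50, 50, 50, 50, 50, 50, 50, 50, 50, 50, 50]}}

```text
time_s: 31.35
tool_pos: [471.8, 13.2, 147.1]
ee_rot: [[1.0, 0.001, 0.001], [0.001, -1.0, -0.0], [0.001, 0.0, -1.0]]
ft_force: [0.0, 0.4, -1.0]
gripper_width: 58.2
```

Request:
{"op": "play_rows", "data": {"travel": [[-0.02, -0.01, 0], [0, 0, -0.08], [0, 0, -0.08], [0, 0, -0.06], [0, 0, -0.06], [0, 0, -0.05], [0, 0, -0.04], [0, 0, -0.03], [0, 0, 0], [0, 0, 0]], "roll": [0, 0, 0, 0, 0, 0, 0, 0, 0, 0], "fingers": [50, 50, 50, 50, 50, 50, 50, 50, 50, 50]}}

```text
time_s: 32.35
tool_pos: [470.6, 12.6, 126.9]
ee_rot: [[1.0, 0.0, 0.0], [0.0, -1.0, -0.0], [0.0, 0.0, -1.0]]
ft_force: [-0.5, -0.6, -2.1]
gripper_width: 58.4
```

Request:
{"op": "play_rows", "data": {"travel": [[0, 0, -0.01], [0, 0, -0.01], [0, 0, -0.01], [0, 0, 0], [0, 0, 0]], "roll": [0, 0, 0, 0, 0], "fingers": [50, 50, 50, 50, 50]}}

```text
time_s: 32.85
tool_pos: [470.8, 12.5, 126.0]
ee_rot: [[1.0, 0.0, 0.001], [0.0, -1.0, -0.0], [0.001, 0.0, -1.0]]
ft_force: [-2.4, -0.7, 5.1]
gripper_width: 57.7
```

Request:
{"op": "play_rows", "data": {"travel": [[0, 0, 0], [0, 0, 0], [0, 0, 0], [0, 0, 0], [0, 0, 0], [0, 0, 0.4], [0, 0, 0.6], [0, 0, 0.5], [0.3, -0.3, 0], [0.5, -0.5, 0], [0.5, -0.5, 0], [0.5, -0.5, 0], [0.5, -0.5, 0], [0.5, -0.5, 0], [0.21, -0.28, 0], [0, 0, 0], [0, 0, 0], [0, 0, 0], [0, 0, 0], [0, 0, 0]], "roll": [0, 0, 0, 0, 0, 0, 0, 0, 1, 1, 1, 1, 1, 1, 1, 1, 1, 1, 1, 1], "fingers": [60, 66, 74, 85, 85, 85, 85, 85, 85, 85, 85, 85, 85, 85, 85, 85, 85, 85, 85, 85]}}

```text
time_s: 34.85
tool_pos: [621.0, -141.4, 200.0]
ee_rot: [[0.497, 0.868, -0.0], [0.868, -0.497, 0.0], [-0.0, -0.0, -1.0]]
ft_force: [0.7, 0.4, 0.0]
gripper_width: 84.8
```

Request:
{"op": "play_rows", "data": {"travel": [[0, 0, 0], [0, 0, 0], [0, 0, 0], [0, 0, 0], [0, 0, 0], [0, 0, 0], [0, 0, 0], [0, 0, 0]], "roll": [1, 1, 1, 1, 1, 1, 0, 0], "fingers": [85, 85, 85, 85, 85, 85, 85, 85]}}

```text
time_s: 35.65
tool_pos: [621.0, -141.4, 200.1]
ee_rot: [[0.002, 1.0, -0.0], [1.0, -0.002, 0.0], [0.0, -0.0, -1.0]]
ft_force: [0.3, -0.0, 0.1]
gripper_width: 85.2
```

Run:
```python
from h import *
get=get_image("side")
cv2.imwrite("pics/j.png",cv2.resize(get[110:270,190:410],None,fx=3.2,fy=3.2,interpolation=2))
```

```text
(no output)
```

View pics/j.png

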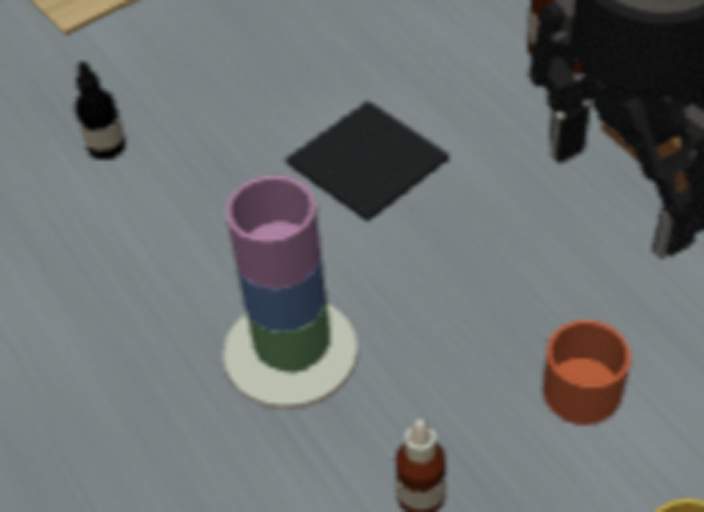

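The three-cup stack is seated and straight. Next is terracotta, with a drop of 179 mm (3.58 units).

Request:
{"op": "play_rows", "data": {"travel": [[0, 0, -0.5], [0, 0, -0.6], [0, 0, -0.7], [0, 0, -0.7], [0, 0, -0.6], [0, 0, -0.3], [0, 0, -0.17], [0, 0, 0], [0, 0, 0], [0, 0, 0], [0, 0, 0], [0, 0, 0], [0, 0, 0], [0, 0, 0], [0, 0, 0]], "roll": [0, 0, 0, 0, 0, 0, 0, 0, 0, 0, 0, 0, 0, 0, 0], "fingers": [85, 85, 85, 85, 85, 85, 85, 80, 75, 70, 66, 62, 58, 54, 50]}}

```text
time_s: 37.2
tool_pos: [621.6, -141.4, 22.9]
ee_rot: [[-0.0, 1.0, 0.001], [1.0, 0.0, -0.0], [-0.0, 0.001, -1.0]]
ft_force: [-1.2, 0.9, 5.1]
gripper_width: 57.9
```

Request:
{"op": "play_rows", "data": {"travel": [[0, 0, 0], [0, 0, 0], [0, 0, 0], [0, 0, 0], [0, 0, 0], [0, 0, 0], [0, 0, 0], [0, 0, 0], [0, 0, 0], [0, 0, 0], [0, 0, 0], [0, 0, 0], [0, 0, 0], [0, 0, 0], [0, 0, 0], [0, 0, 0], [0, 0, 0], [0, 0, 0], [0, 0, 0], [0, 0, 0]], "roll": [0, 0, 0, 0, -1, -1, -1, -1, -1, -1, -1, -1, -1, -1, -1, -1, -1, -1, -1, -1], "fingers": [60, 70, 85, 85, 85, 85, 85, 85, 85, 85, 85, 85, 85, 85, 85, 85, 85, 85, 85, 85]}}

```text
time_s: 39.2
tool_pos: [620.9, -141.5, 21.6]
ee_rot: [[0.985, 0.17, -0.0], [0.17, -0.985, 0.0], [-0.0, -0.0, -1.0]]
ft_force: [0.1, -0.1, -0.6]
gripper_width: 85.2
```

Request:
{"op": "play_rows", "data": {"travel": [[0, 0, 0], [0, 0, 0], [0, 0, 0], [0, 0, 0], [0, 0, 0], [0, 0, 0], [0, 0, 0], [0, 0, 0], [0, 0, 0], [0, 0, 0], [0, 0, 0], [0, 0, 0.4], [0, 0, 0.6], [0, 0, 0.6], [0, 0, 0.2], [0, 0, 0], [0, 0, 0]], "roll": [-1, -1, 0, 0, 0, 0, 0, 0, 0, 0, 0, 0, 0, 0, 0, 0, 0], "fingers": [85, 85, 85, 75, 68, 64, 60, 56, 52, 50, 50, 50, 50, 50, 50, 50, 50]}}

```text
time_s: 40.9
tool_pos: [619.9, -141.0, 109.9]
ee_rot: [[1.0, 0.0, -0.003], [0.0, -1.0, 0.001], [-0.003, -0.001, -1.0]]
ft_force: [0.1, -0.1, -1.8]
gripper_width: 56.3
```

Request:
{"op": "play_rows", "data": {"travel": [[0, 0, 0.5], [0, 0.3, 0.6], [0, 0.5, 0.5], [0, 0.5, 0.2], [0, 0.5, 0], [0, 0.5, 0], [0, 0.5, 0], [0, 0.5, 0], [0, 0.5, 0], [0, 0.5, 0], [0.05, 0.5, -0.2], [0.05, 0.5, -0.4], [0.02, 0.4, -0.5], [0, 0.09, -0.5], [0, 0, -0.5], [0, 0, -0.4], [0, 0, -0.2], [0, 0, 0], [0, 0, 0]], "roll": [0, 0, 0, 0, 0, 0, 0, 0, 0, 0, 0, 0, 0, 0, 0, 0, 0, 0, 0], "fingers": [50, 50, 50, 50, 50, 50, 50, 50, 50, 50, 50, 50, 50, 50, 50, 50, 50, 50, 50]}}

```text
time_s: 42.8
tool_pos: [627.1, 148.0, 66.8]
ee_rot: [[1.0, 0.0, -0.0], [0.0, -1.0, -0.0], [-0.0, 0.0, -1.0]]
ft_force: [0.0, -0.2, -1.8]
gripper_width: 56.3
```

Request:
{"op": "play_rows", "data": {"travel": [[-0.02, 0, -0.2], [0, 0, -0.2], [0, 0, -0.12], [0, 0, -0.08], [0, 0, -0.06], [0, 0, -0.04], [0, 0, -0.02], [0, 0, 0], [0, 0, 0]], "roll": [0, 0, 0, 0, 0, 0, 0, 0, 0], "fingers": [50, 50, 50, 50, 50, 50, 50, 50, 50]}}

```text
time_s: 43.7
tool_pos: [626.2, 148.1, 31.0]
ee_rot: [[1.0, 0.0, 0.0], [0.0, -1.0, 0.0], [0.0, -0.0, -1.0]]
ft_force: [-0.5, 0.6, -1.8]
gripper_width: 56.3
```

Request:
{"op": "play_rows", "data": {"travel": [[0, 0, -0.01], [0, 0, -0.01], [0, 0, 0], [0, 0, 0]], "roll": [0, 0, 0, 0], "fingers": [50, 50, 50, 50]}}

```text
time_s: 44.1
tool_pos: [626.2, 148.1, 30.1]
ee_rot: [[1.0, 0.0, 0.0], [0.0, -1.0, 0.0], [0.0, -0.0, -1.0]]
ft_force: [-0.9, -0.7, -0.1]
gripper_width: 56.2
```

Request:
{"op": "play_rows", "data": {"travel": [[0, 0, -0.01], [0, 0, 0], [0, 0, 0]], "roll": [0, 0, 0], "fingers": [50, 50, 50]}}

```text
time_s: 44.4
tool_pos: [626.2, 148.1, 30.1]
ee_rot: [[1.0, 0.001, 0.0], [0.001, -1.0, -0.0], [0.0, 0.0, -1.0]]
ft_force: [-3.2, -0.9, 5.6]
gripper_width: 56.1
```

Request:
{"op": "play_rows", "data": {"travel": [[0, 0, 0], [0, 0, 0], [0, 0, 0], [0, 0, 0], [0, 0, 0], [0, 0, 0.4], [0, 0, 0.6], [0, 0, 0.8], [0, 0, 0.8], [0, -0.3, 0.6], [0, -0.6, 0.2], [0, -0.6, 0], [0, -0.6, 0], [0, -0.6, 0], [-0.1, -0.6, 0], [-0.1, -0.6, 0], [-0.1, -0.6, 0], [-0.1, -0.6, 0], [-0.1, -0.6, 0], [-0.1, -0.6, 0]], "roll": [0, 0, 0, 0, 0, 0, 0, 0, 0, 1, 1, 1, 1, 1, 1, 1, 1, 1, 1, 1], "fingers": [60, 66, 74, 85, 85, 85, 85, 85, 85, 85, 85, 85, 85, 85, 85, 85, 85, 85, 85, 85]}}

```text
time_s: 46.4
tool_pos: [595.6, -168.1, 199.3]
ee_rot: [[0.57, 0.821, 0.0], [0.821, -0.57, 0.0], [0.0, 0.0, -1.0]]
ft_force: [0.3, -0.4, -0.2]
gripper_width: 84.9
```

Request:
{"op": "play_rows", "data": {"travel": [[-0.1, -0.6, 0], [-0.08, -0.6, 0], [0, -0.6, 0], [0, -0.5, 0], [0, -0.09, 0], [0, 0, 0], [0, 0, 0], [0, 0, 0], [0, 0, 0]], "roll": [1, 1, 1, 1, 1, 1, 1, 0, 0], "fingers": [85, 85, 85, 85, 85, 85, 85, 85, 85]}}

```text
time_s: 47.3
tool_pos: [587.0, -286.3, 199.2]
ee_rot: [[0.002, 1.0, -0.0], [1.0, -0.002, 0.0], [0.0, -0.0, -1.0]]
ft_force: [0.5, -0.2, 0.4]
gripper_width: 85.0
```

Run:
```python
from h import *
get=get_image("side")
cv2.imwrite("pics/k.png",cv2.resize(get[100:380,190:480],None,fx=2.1,fy=2.1,interpolation=2))
```

```text
(no output)
```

View pics/k.png

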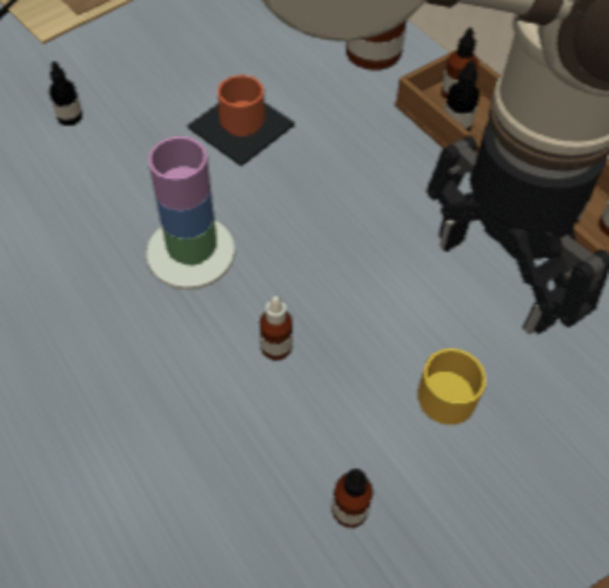

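Terracotta stands in the middle of the slate, with its foot near (242,125). The stack and the bottles are undisturbed. Yellow is last.

Request:
{"op": "play_rows", "data": {"travel": [[0, 0, -0.5], [0, 0, -0.6], [0, 0, -0.7], [0, 0, -0.7], [0, 0, -0.6], [0, 0, -0.3], [0, 0, -0.15], [0, 0, 0], [0, 0, 0], [0, 0, 0], [0, 0, 0], [0, 0, 0], [0, 0, 0], [0, 0, 0], [0, 0, 0]], "roll": [0, 0, 0, 0, 0, 0, 0, 0, 0, 0, 0, 0, 0, 0, 0], "fingers": [85, 85, 85, 85, 85, 85, 85, 80, 75, 70, 66, 62, 58, 54, 50]}}

```text
time_s: 48.85
tool_pos: [587.4, -286.7, 22.7]
ee_rot: [[-0.0, 1.0, 0.001], [1.0, 0.0, -0.001], [-0.001, 0.001, -1.0]]
ft_force: [-0.8, 1.3, 5.8]
gripper_width: 57.5
```

Request:
{"op": "play_rows", "data": {"travel": [[0, 0, 0], [0, 0, 0], [0, 0, 0], [0, 0, 0], [0, 0, 0], [0, 0, 0], [0, 0, 0], [0, 0, 0], [0, 0, 0], [0, 0, 0], [0, 0, 0], [0, 0, 0], [0, 0, 0], [0, 0, 0], [0, 0, 0], [0, 0, 0], [0, 0, 0], [0, 0, 0], [0, 0, 0], [0, 0, 0]], "roll": [0, 0, 0, 0, -1, -1, -1, -1, -1, -1, -1, -1, -1, -1, -1, -1, -1, -1, -1, -1], "fingers": [60, 70, 85, 85, 85, 85, 85, 85, 85, 85, 85, 85, 85, 85, 85, 85, 85, 85, 85, 85]}}

```text
time_s: 50.85
tool_pos: [586.9, -286.4, 21.6]
ee_rot: [[0.985, 0.171, -0.0], [0.171, -0.985, 0.0], [-0.0, -0.0, -1.0]]
ft_force: [-0.3, 0.7, -0.1]
gripper_width: 84.9
```

Request:
{"op": "play_rows", "data": {"travel": [[0, 0, 0], [0, 0, 0], [0, 0, 0], [0, 0, 0], [0, 0, 0], [0, 0, 0], [0, 0, 0], [0, 0, 0], [0, 0, 0], [0, 0, 0], [0, 0, 0], [0, 0, 0.4], [0, 0, 0.6], [0, 0, 0.7], [0, 0, 0.7], [0, 0, 0.7], [0, 0, 0.5], [0, 0, 0], [0, 0, 0]], "roll": [-1, -1, 0, 0, 0, 0, 0, 0, 0, 0, 0, 0, 0, 0, 0, 0, 0, 0, 0], "fingers": [85, 85, 85, 75, 68, 64, 60, 56, 52, 50, 50, 50, 50, 50, 50, 50, 50, 50, 50]}}

```text
time_s: 52.75
tool_pos: [586.8, -286.2, 201.0]
ee_rot: [[1.0, 0.001, -0.0], [0.001, -1.0, 0.0], [-0.0, -0.0, -1.0]]
ft_force: [0.4, -0.5, -1.4]
gripper_width: 57.1
```

Request:
{"op": "play_rows", "data": {"travel": [[0.1, 0.3, 0], [0.1, 0.6, 0], [0.1, 0.6, 0], [0.1, 0.6, 0], [0.1, 0.6, 0], [0.1, 0.6, 0], [0.1, 0.6, 0], [0.09, 0.6, 0], [0, 0.6, 0], [0, 0.6, 0], [0, 0.6, 0], [0, 0.6, 0], [0, 0.6, 0], [0, 0.6, 0], [0, 0.4, 0], [0, 0.19, 0], [0, 0, 0]], "roll": [0, 0, 0, 0, 0, 0, 0, 0, 0, 0, 0, 0, 0, 0, 0, 0, 0], "fingers": [50, 50, 50, 50, 50, 50, 50, 50, 50, 50, 50, 50, 50, 50, 50, 50, 50]}}

```text
time_s: 54.45
tool_pos: [625.3, 149.6, 200.0]
ee_rot: [[1.0, 0.003, -0.003], [0.003, -1.0, 0.0], [-0.003, -0.0, -1.0]]
ft_force: [0.8, -0.9, -0.9]
gripper_width: 57.4
```

Request:
{"op": "play_rows", "data": {"travel": [[0, 0, -0.4], [0, 0, -0.5], [0, 0, -0.5], [0, 0, -0.4], [0, 0, -0.2], [0, 0, -0.1], [0, 0, 0], [0, 0, 0]], "roll": [0, 0, 0, 0, 0, 0, 0, 0], "fingers": [50, 50, 50, 50, 50, 50, 50, 50]}}

```text
time_s: 55.25
tool_pos: [627.4, 147.9, 98.1]
ee_rot: [[1.0, 0.0, 0.002], [0.0, -1.0, 0.0], [0.002, -0.0, -1.0]]
ft_force: [-0.1, -0.7, -1.0]
gripper_width: 57.4
```

Request:
{"op": "play_rows", "data": {"travel": [[-0.02, 0, 0], [0, 0, -0.1], [0, 0, 0], [0, 0, 0]], "roll": [0, 0, 0, 0], "fingers": [50, 50, 50, 50]}}

```text
time_s: 55.65
tool_pos: [625.3, 148.1, 91.6]
ee_rot: [[1.0, 0.001, -0.0], [0.001, -1.0, 0.0], [-0.0, -0.0, -1.0]]
ft_force: [0.8, 1.6, -0.3]
gripper_width: 57.3
```

Request:
{"op": "play_rows", "data": {"travel": [[0, 0, -0.06], [0, 0, -0.06], [0, 0, -0.06], [0, 0, -0.04], [0, 0, -0.03], [0, 0, -0.02], [0, 0, 0], [0, 0, 0]], "roll": [0, 0, 0, 0, 0, 0, 0, 0], "fingers": [50, 50, 50, 50, 50, 50, 50, 50]}}

```text
time_s: 56.45
tool_pos: [625.6, 148.1, 78.4]
ee_rot: [[1.0, 0.0, 0.0], [0.0, -1.0, -0.0], [0.0, 0.0, -1.0]]
ft_force: [0.2, -0.9, -1.2]
gripper_width: 56.9
```

Request:
{"op": "play_rows", "data": {"travel": [[0.01, 0, -0.01], [0, 0, -0.01], [0, 0, 0], [0, 0, 0]], "roll": [0, 0, 0, 0], "fingers": [50, 50, 50, 50]}}

```text
time_s: 56.85
tool_pos: [626.1, 148.1, 78.1]
ee_rot: [[1.0, 0.001, 0.0], [0.001, -1.0, 0.0], [0.0, -0.0, -1.0]]
ft_force: [-3.4, -0.4, 5.4]
gripper_width: 57.0
```

Contact, so it is seated. I'm releasing, rising and backing well away for a final look.

Request:
{"op": "play_rows", "data": {"travel": [[0, 0, 0], [0, 0, 0], [0, 0, 0], [0, 0, 0], [0, 0, 0], [0, 0, 0.4], [0, 0, 0.6], [0, 0, 0.8], [0, 0, 0.8], [-0.2, 0.4, 0.4], [-0.4, 0.6, 0], [-0.4, 0.6, 0], [-0.4, 0.6, 0], [-0.4, 0.6, 0], [-0.4, 0.6, 0], [-0.4, 0.6, 0], [-0.4, 0.6, 0], [-0.2, 0.3, 0], [0, 0, 0], [0, 0, 0]], "roll": [0, 0, 0, 0, 0, 0, 0, 0, 0, 0, 0, 0, 0, 0, 0, 0, 0, 0, 0, 0], "fingers": [60, 66, 74, 85, 85, 85, 85, 85, 85, 85, 85, 85, 85, 85, 85, 85, 85, 85, 85, 85]}}

```text
time_s: 58.85
tool_pos: [466.1, 392.9, 227.3]
ee_rot: [[1.0, 0.001, 0.0], [0.001, -1.0, -0.0], [0.0, 0.0, -1.0]]
ft_force: [0.9, -0.1, -0.2]
gripper_width: 85.0
```

Run:
```python
from h import *
print(readout.state()["tool_pos"])
S=get_image("side");T=get_image("top")
a=cv2.resize(S[110:270,200:350],None,fx=2.6,fy=2.6,interpolation=2)
b=cv2.resize(T[120:280,220:370],None,fx=2.6,fy=2.6,interpolation=2)
cv2.imwrite("pics/z.png",np.hstack([a,b]))
```

```text
[466.12015772 392.88074245 227.25053105]
```

View pics/z.png

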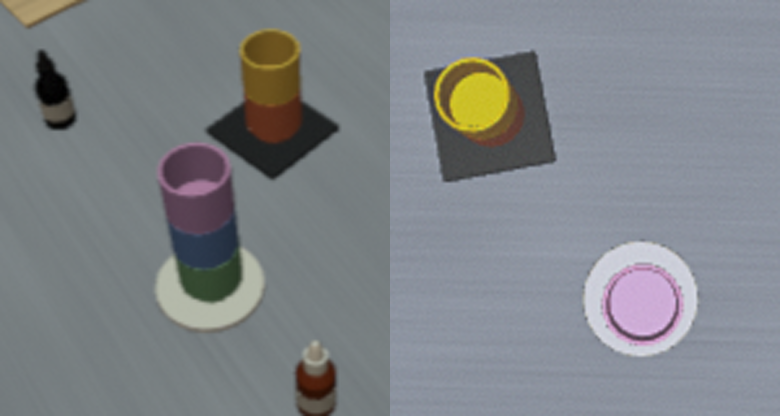

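Both stacks stand straight with tight seams. I'll check the rim centres numerically, then hand in.

Run:
```python
from h import *
f=lambda u,v:((u-390+.5)/2.6-.5+220,(v+.5)/2.6-.5+120)
for k,p,z in(("lilac rim",(643,304),164),("marble",(641,298.5),8),("yellow rim",(474,96.5),116),("slate",(490,116),8)): print(k,ground("top",f(*p),z).round(1))
finish_job()
```

```text
lilac rim [472.1  11.4]
marble [470.5  13.5]
yellow rim [624.9 144.5]
slate [626.7 149.9]
the job is handed in; nothing more can be done
```

The job is handed in at about 59 s of the 141 s. The marble coaster holds green, blue and lilac; the slate coaster holds terracotta and yellow.

I gripped each cup twice, a quarter turn apart, to centre it in the jaws. Each was then lowered slowly until the wrist sensor showed light contact (5 to 15 N) and released.

**Last checks:**
- **Stacks:** In the final pictures both stand upright with tight seams. Blue, lilac and yellow touched down within about 0.5 mm of their seated heights. The gripper released each stack's cups within about 0.2 mm of each other sideways.
- **Centring:** The lilac rim came out about 3 mm from the marble's centre and the yellow rim about 6 mm from the slate's. The 6 mm disagrees with the gripper, which let go of that cup about 2 mm from the slate's centre. I put the gap down to reading pixels by eye. Both figures are inside the 15 mm limit.
- **Bottles and gripper:** The black and white-capped bottles look unmoved in the last picture. The amber bottle was last seen standing before yellow was moved. The gripper is open and clear of everything.

No check failed, and `finish_job()` gives no verdict.

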